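Blow off the long motors and shut the air

ROBOT

A 6-joint arm with a two-finger parallel gripper is mounted at the origin on the work surface. World frame = base frame: x ahead of the robot, y to its left, z up, the work surface at z = 0. Lengths are in m, angles in rad, forces in N, time in s.
With the tool pointing down it reaches from about 0.275 to 1 m from the base axis. Payload 8.4 kg.
Tool frame: the origin (TCP) lies on the centre line of the jaws, within the pads' length; the fingertips stand 17 mm ahead of it and the grasp point (between the pads) lies 2 mm behind it (bot.tcp_to_tips is the z of the fingertips in the tool frame, in m); z points along the fingers, y is the line along which they close (so a half turn about z gives the same grasp; the last joint's range is limited). The gripper opens to 85 mm and grips with 20 to 120 N. Pads are 22 mm wide; open, the fingers measure 114 mm over their backs; the gripper's body (76 mm by 85 mm) begins 54 mm behind the grasp point. The pads swing forward as they close: fully open they stand 13 mm farther back than shut.
Start: joints at [1.151, 0.353, 1.633, -0, 1.155, -0.002], TCP at [0.254, 0.571, 0.248] pointing down, gripper open.
Joint ranges: [-2.63, 2.63], [-0.92, 2.1], [0.06, 2.66], [-1.3, 4.44], [0, 2.69], [-3.02, 3.02]. Speed limits (rad/s): [2.22, 2.22, 2.79, 3.14, 3.14, 3.14].

INTERFACE

Orientations are given as a unit quaternion [x, y, z, w].
In Python, from workcell import bot, hand, kinematics, get_obs, vision, hand_in gives the robot as it stands. The module is installed in compiled form; this text tells all that it offers. Calls block until the motion is done:
- bot.reach(position, orientation): joint-space move of the TCP to a pose.
- bot.servo_line(position, ori=None, velocity=0.15): straight line of the TCP; ori=None keeps the orientation; velocity is the mean speed in m/s.
- bot.goto_joints(angles): joint-space move.
- hand.move_gripper(opening, strength=None): finger opening in m; strength is the grip in N (None keeps the last); returns when the fingers have stopped.
- bot.dwell(seconds).
- kinematics.solve_ik(position, orientation): joint angles nearest the present ones, or None.
- get_obs(): the state.
- vision.read_camera(name): name is "scene" or "top" or "wrist"; returns a dict with "frame" (384x512x3 uint8, red, green, blue), "intrinsics" (3x3 intrinsics, pixels), "view" (4x4, takes a point from world to camera coordinates). Camera axes: x right, y down, z forward; pixel columns grow to the right and rows downward; lengths in m; the calibration is good to about 2 mm. A picture is of the moment at which its call begins. There is no depth.
A pose or a line that the arm cannot do raises bot.IKError and nothing moves.
- hand_in(): hands the job in; it is judged then, once.
The state is a dict: "time_s": time; "joint_pos": joint angles; "joint_vel": joint speeds; "joint_efforts": joint torques, N m; "position": TCP position; "orientation": TCP orientation; "wrist_force": force on the tool from outside, world axes, zero at the start; "ft_torque": the same for the moment, N m; "gripper_width": finger opening in m; "grip_force": force on a finger pad.
Only numpy, scipy, OpenCV 4.12 (cv2) and the standard library are available. Lean on these libraries where they do the work, as an engineer would, in place of code of your own. Each camera call takes 0.05 s, during which the arm holds its last target. There are 200 camera calls.

TASK

Stand all the long motors on their feet on the steel grate in front of the flat air nozzle (leave the short look-alikes standing where they are), then give them two blasts: squeeze the air gun's trigger fully home and let it spring right back, twice, with all of the long motors on the grate. After the second blast shut the air valve by turning its knob clockwise to the stop, and stand the long motors on their feet on the plywood board; the trigger stays released.

Things in the scene. Friction and masses are not known exactly. Their poses are not given: they have to be found in the camera images.
- long1: finned bare-aluminium electric motor lying on its foot plate; frame 92 mm long along its own x (an 8 mm boss more at the +x end), 52 mm wide, top 60 mm above its underside; foot plate 92 x 80 mm, 8 mm thick; terminal box (34 x 30 mm) on top up to 74 mm. Grip the frame across y from above. Origin: centre of underside, z up. LONG one, about 0.65 kg; two or all three long ones are present.
- long2: finned bare-aluminium electric motor lying on its foot plate; frame 92 mm long along its own x (an 8 mm boss more at the +x end), 52 mm wide, top 60 mm above its underside; foot plate 92 x 80 mm, 8 mm thick; terminal box (34 x 30 mm) on top up to 74 mm. Grip the frame across y from above. Origin: centre of underside, z up. LONG one, about 0.65 kg; two or all three long ones are present.
- long3: finned bare-aluminium electric motor lying on its foot plate; frame 92 mm long along its own x (an 8 mm boss more at the +x end), 52 mm wide, top 60 mm above its underside; foot plate 92 x 80 mm, 8 mm thick; terminal box (34 x 30 mm) on top up to 74 mm. Grip the frame across y from above. Origin: centre of underside, z up. LONG one, about 0.65 kg; two or all three long ones are present.
- short1: finned bare-aluminium electric motor lying on its foot plate; frame 62 mm long along its own x (an 8 mm boss more at the +x end), 52 mm wide, top 60 mm above its underside; foot plate 62 x 80 mm, 8 mm thick; terminal box (34 x 30 mm) on top up to 74 mm. Grip the frame across y from above. Origin: centre of underside, z up. SHORT look-alike, to be left alone.
- short2: finned bare-aluminium electric motor lying on its foot plate; frame 62 mm long along its own x (an 8 mm boss more at the +x end), 52 mm wide, top 60 mm above its underside; foot plate 62 x 80 mm, 8 mm thick; terminal box (34 x 30 mm) on top up to 74 mm. Grip the frame across y from above. Origin: centre of underside, z up. SHORT look-alike, to be left alone.
- grate (a point): centre of the top face of the station's steel grate, 12 mm above the bench; 320 mm along its own x, 140 mm along its own y, flat, no rim. On its -y side the nozzle bar (150 mm along x, 89 to 111 mm above the bench) has its lip 82 mm from the grate's centre line; the air gun behind it lies on its side pointing in +y. All fixed.
- squeeze (a point): where to pinch grip and trigger together along y from above, axes as the grate, 100 mm above the bench; midway between grip back and trigger front when squeezed. Grip: 30 mm high, its back 23 mm to -y. Trigger front: 29 mm to +y released, 19 mm squeezed. Both reach 28 mm or more to -x of here; the gun body begins 52 mm to +x. 85 mm of free space below.
- trigger_pad (a point): on the front (+y) face of the trigger, beside the squeeze point, 100 mm above the bench; moves with the trigger. The trigger is a level steel bar 75 mm long, 8 mm thick, 24 mm high that sticks out along -x beside the black grip, on its +y side
- trigger (a joint): angle of the trigger: 0 released, 0.22 rad squeezed to its stop; it is sprung and returns by itself. Hinge upright, 45 mm from the squeeze point in +x. At the squeeze point it needs about 3 N to start and 7 N to reach the stop and moves 10 mm in -y.
- valve_grip (a point): on the upright axis of the air valve's black bar knob, 62 mm above the bench, at the height to grip; the bar is 62 mm long, 14 mm thick and 32 mm high (46 mm to 74 mm above the bench can be gripped), and lies along this point's own x, which turns with the knob. It stands on a 60 by 50 mm brass block.
- valve (a joint): angle of the valve knob, growing clockwise seen from above: starts partly open, 2.2 rad is the stop (shut). It stays where it is left; it takes about 0.05 N m to turn.
- board_top (a point): centre of the top face of the fixed plywood board for finished motors, 18 mm above the bench; the board is 320 mm along its own x and 140 mm along its own y, without rim
Things that resemble listed ones, but are neither listed nor needed, are in the scene too. What is shaped like the long3 but purple is not meant. What is shaped like the long1 but blue is not meant.

How it is judged:
On the way, in this order (a step that is already met when the one before it is completed fails the run):
1. all long motors stand on their feet on the grate, trigger released, air still open (x of long1 in the frame of grate between -0.15 and 0.15 m and y of long1 in the frame of grate between -0.06 and 0.06 m and z of long1 in the frame of grate between -0.006 and 0.006 m and angle between each of long1, long2, long3's own z axis and vertical below 0.1 rad and x of long2 in the frame of grate between -0.15 and 0.15 m and y of long2 in the frame of grate between -0.06 and 0.06 m and z of long2 in the frame of grate between -0.006 and 0.006 m and x of long3 in the frame of grate between -0.15 and 0.15 m and y of long3 in the frame of grate between -0.06 and 0.06 m and z of long3 in the frame of grate between -0.006 and 0.006 m and value of joint trigger below 0.05 rad and value of joint valve below 2 rad), for 0.2 s.
2. trigger squeezed home with all of them on the grate (x of long1 in the frame of grate between -0.15 and 0.15 m and y of long1 in the frame of grate between -0.06 and 0.06 m and z of long1 in the frame of grate between -0.006 and 0.006 m and angle between each of long1, long2, long3's own z axis and vertical below 0.1 rad and x of long2 in the frame of grate between -0.15 and 0.15 m and y of long2 in the frame of grate between -0.06 and 0.06 m and z of long2 in the frame of grate between -0.006 and 0.006 m and x of long3 in the frame of grate between -0.15 and 0.15 m and y of long3 in the frame of grate between -0.06 and 0.06 m and z of long3 in the frame of grate between -0.006 and 0.006 m and value of joint trigger above 0.18 rad and value of joint valve below 2 rad), for 0.2 s.
3. trigger released (x of long1 in the frame of grate between -0.15 and 0.15 m and y of long1 in the frame of grate between -0.06 and 0.06 m and z of long1 in the frame of grate between -0.006 and 0.006 m and angle between each of long1, long2, long3's own z axis and vertical below 0.1 rad and x of long2 in the frame of grate between -0.15 and 0.15 m and y of long2 in the frame of grate between -0.06 and 0.06 m and z of long2 in the frame of grate between -0.006 and 0.006 m and x of long3 in the frame of grate between -0.15 and 0.15 m and y of long3 in the frame of grate between -0.06 and 0.06 m and z of long3 in the frame of grate between -0.006 and 0.006 m and value of joint trigger below 0.05 rad), for 0.1 s.
4. trigger squeezed home a second time with all of them on the grate (all of step 2), for 0.2 s.
5. trigger released again (all of step 3), for 0.1 s.
6. air valve shut (value of joint valve above 2.1 rad), for 0.1 s.
At the end, for the whole second after the job is handed in: Each long motor stands on its feet (6 degrees) on the plywood board, within 150 mm along and 60 mm across of its centre; valve at its clockwise stop (over 2.1 rad); trigger released (under 0.05 rad); both short motors upright within 50 mm of where they were (x of long1 in the frame of board_top between -0.15 and 0.15 m and y of long1 in the frame of board_top between -0.06 and 0.06 m and z of long1 in the frame of board_top between -0.006 and 0.006 m and angle between each of long1, long2, long3's own z axis and vertical below 0.1 rad and x of long2 in the frame of board_top between -0.15 and 0.15 m and y of long2 in the frame of board_top between -0.06 and 0.06 m and z of long2 in the frame of board_top between -0.006 and 0.006 m and x of long3 in the frame of board_top between -0.15 and 0.15 m and y of long3 in the frame of board_top between -0.06 and 0.06 m and z of long3 in the frame of board_top between -0.006 and 0.006 m and distance of each of short1, short2 from where it was at the start of the episode below 0.05 m and angle between each of short1, short2's own z axis and vertical below 0.15 rad and value of joint trigger below 0.05 rad and value of joint valve above 2.1 rad); the robot touches nothing.
It fails at once if a short motor is knocked over (angle between any of short1, short2's own z axis and vertical above 0.6 rad).
Of long1, long2, long3 only 2 to 3 are there at a start; the rules pass over those that are not, and their reading is None.
At some moment in a run one of long1, long2, long3 may be knocked a few centimetres aside while the robot is not near it.
It also fails if it takes over 210 s, if anything falls off the work surface, if the arm or the gripper's body presses on something with over 40 N, if the wrist force passes 120 N, or if a joint passes its speed limit or range.

## Working session

There is one attempt and no reset: what is moved stays moved. The work goes in short steps, each a Python script; the robot and the scene stay as the last script left them, time stands still between calls to the robot, and variables do not carry over. Pictures are saved under pics/ and viewed, at most 14 in all, crops included, and the job is handed in when it is done.

```bash
mkdir -p pics
cat > h.py <<'E'
import numpy as np, cv2
from workcell import bot, hand, kinematics, get_obs, vision, hand_in
def cam(n):
    c=vision.read_camera(n); return c["frame"],np.array(c["intrinsics"]),np.array(c["view"])
def save(im,fn): cv2.imwrite(fn,cv2.cvtColor(im,cv2.COLOR_RGB2BGR))
def ray(uv,K,V):
    R,t=V[:3,:3],V[:3,3]; o=-R.T@t
    d=R.T@np.linalg.inv(K)@np.array([uv[0],uv[1],1.]); return o,d/np.linalg.norm(d)
def onz(uv,K,V,z):
    o,d=ray(uv,K,V); return o+d*(z-o[2])/d[2]
def tri(rays):
    A=np.zeros((3,3));b=np.zeros(3)
    for o,d in rays:
        P=np.eye(3)-np.outer(d,d);A+=P;b+=P@o
    p=np.linalg.solve(A,b)
    return p,[np.linalg.norm((np.eye(3)-np.outer(d,d))@(p-o)) for o,d in rays]
def proj(p,K,V):
    q=V[:3,:3]@np.array(p)+V[:3,3]; q=K@q; return q[:2]/q[2]
E
python3 - <<'E'
from h import *
for n in ("top","scene"):
    f,K,V=cam(n); save(f,f"pics/{n}0.png"); np.savez(f"pics/{n}0.npz",f=f,K=K,V=V); print(n,K.round(1).tolist(),V.round(3).tolist())
    save(cv2.resize(f,(800,600),interpolation=cv2.INTER_CUBIC),f"pics/{n}0b.png")
print(get_obs())
E
```

```text
top [[422.4, 0.0, 253.9], [0.0, 422.4, 192.2], [0.0, 0.0, 1.0]] [[0.015, -1.0, -0.006, 0.009], [-0.999, -0.014, -0.047, 0.442], [0.047, 0.007, -0.999, 1.068], [0.0, 0.0, 0.0, 1.0]]
scene [[385.7, 0.0, 258.3], [0.0, 385.7, 190.7], [0.0, 0.0, 1.0]] [[-0.431, 0.902, 0.003, 0.201], [0.702, 0.338, -0.626, -0.261], [-0.566, -0.268, -0.78, 1.521], [0.0, 0.0, 0.0, 1.0]]
{'time_s': 0.1, 'joint_pos': array([ 1.15061139e+00,  3.53624396e-01,  1.63405299e+00, -2.57148472e-05,
        1.15520039e+00, -2.40357312e-03]), 'joint_vel': array([ 1.03858186e-03, -2.45537264e-04, -1.53886028e-03,  7.23006211e-04,
       -1.49499276e-03, -7.19114764e-05]), 'joint_efforts': array([-6.98013682e-04, -6.06354046e+01, -3.42816567e+01, -8.86234352e-05,
        4.02896869e-03,  2.43492104e-05]), 'position': array([0.25342752, 0.57087119, 0.24761122]), 'orientation': array([ 2.07369695e-01,  9.78262438e-01, -6.30735847e-04, -1.23263146e-04]), 'wrist_force': array([-1.18933756,  0.21865064,  0.24745629]), 'ft_torque': array([ 0.00883657, -0.06389111,  0.00186005]), 'grip_force': 0.0, 'gripper_width': 0.0855239929032506}
```

View pics/top0b.png

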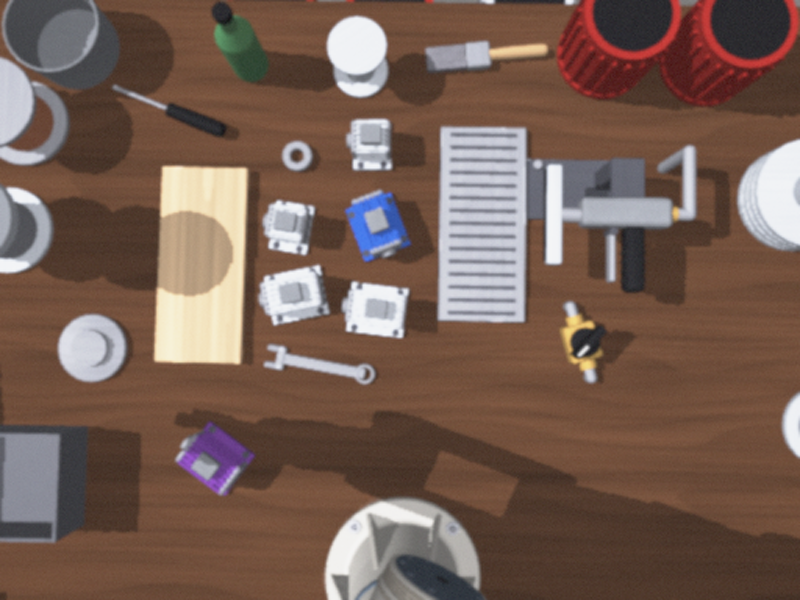

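View pics/scene0b.png

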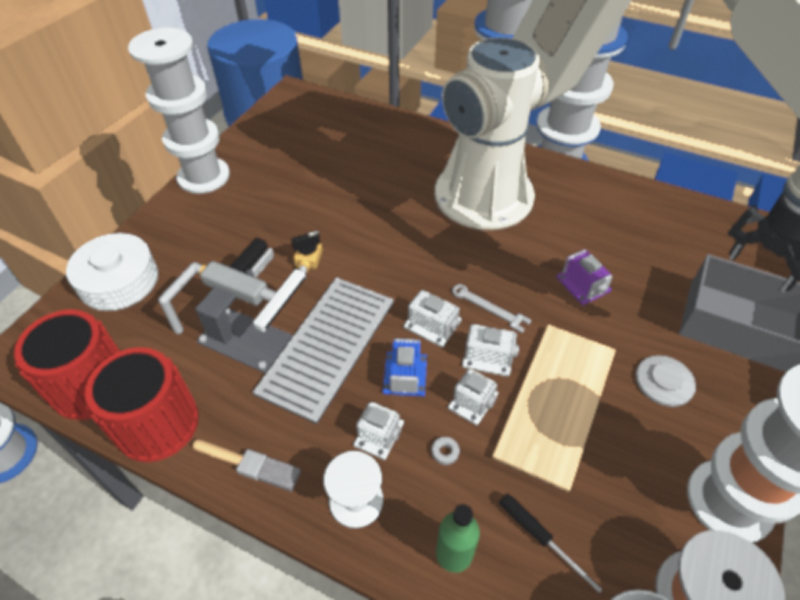

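The top view shows four bare-aluminium motors (800x600 pixels). Two have square plates: A (371,143) and B (290,227). Two are longer: C (294,294) and D (377,308). Blue (378,225) and purple (215,460) are decoys. C and D fit "long". I'll check that in an enlarged crop and by measured size.

```bash
cat > seg.py <<'E'
from h import *
def motors(f,K,V,z=0.008,show=False):
    hsv=cv2.cvtColor(f,cv2.COLOR_RGB2HSV)
    m=((hsv[...,1]<60)&(hsv[...,2]>120)).astype(np.uint8)
    cs,_=cv2.findContours(m,cv2.RETR_EXTERNAL,cv2.CHAIN_APPROX_NONE); out=[]
    for c in cs:
        if cv2.contourArea(c)<80: continue
        w=np.array([onz(p[0],K,V,z)[:2] for p in c]).astype(np.float32)
        r=cv2.minAreaRect(w*1000); out.append((cv2.minAreaRect(c)[0],r,cv2.contourArea(c)))
    return out
E
python3 - <<'E'
from seg import *
d=np.load("pics/top0.npz");f,K,V=d["f"],d["K"],d["V"]
for c,r,a in motors(f,K,V):
    x,y=r[0]
    if 150<x<900 and abs(y)<450: print(np.round(np.array(c)*1.5625),"mm",np.round(r[0]),np.round(r[1]),round(r[2],1),a)
for n,b in (("grate",[(441,127),(526,127),(525,321),(438,320)]),("board",[(162,167),(248,168),(241,363),(155,362)])):
    z=.012 if n=="grate" else .018
    print(n,[onz((p[0]/1.5625,p[1]/1.5625),K,V,z).round(3)[:2].tolist() for p in b])
save(cv2.resize(f[80:225,155:275],None,fx=4,fy=4,interpolation=cv2.INTER_CUBIC),"pics/mot.png")
# hover for wrist
q=[0.7071,0.7071,0,0]
from scipy.spatial.transform import Rotation as R
q=get_obs()["orientation"]; print(R.from_quat(q).as_matrix().round(2).tolist())
def Q(yaw): return (R.from_euler('z',yaw)*R.from_quat([0,1,0,0])).as_quat()  # tool x=-worldx rotated
bot.reach([0.45,0.12,0.42],[0,1,0,0]); f,K,V=cam("wrist"); np.savez("pics/w1.npz",f=f,K=K,V=V)
save(cv2.resize(f,(800,600)),"pics/w1.png"); print(K.round(0).tolist(),(-V[:3,:3].T@V[:3,3]).round(3),V[2,:3].round(2),get_obs()["joint_pos"].round(2))
E
```

```text
[205. 467.] mm [167. 323.] [36. 29.] 54.6 140.0
[319. 365.] mm [334. 141.] [182.  41.] 79.6 600.0
[374. 309.] mm [427.  53.] [106.  86.] 83.7 1222.0
[291. 295.] mm [448. 188.] [ 86. 112.] 12.2 1203.0
[611. 257.] mm [ 518. -335.] [15. 80.] 90.0 174.0
[376. 220.] mm [574.  51.] [34. 30.] 19.4 132.0
[286. 226.] mm [562. 199.] [83. 86.] 81.3 816.0
[200. 264.] mm [498. 339.] [136. 318.] 89.4 2998.5
[188. 191.] mm [618. 363.] [78. 85.] 0.8 782.0
[608. 213.] mm [ 589. -330.] [209. 171.] 89.3 1845.0
[677. 181.] mm [ 645. -443.] [ 62. 125.] 89.6 491.5
[296. 155.] mm [681. 185.] [47. 49.] 0.8 275.0
[489. 224.] mm [ 571. -135.] [171. 325.] 89.6 6915.5
[368. 144.] mm [701.  67.] [88. 74.] 3.0 796.5
[458.  55.] mm [853. -80.] [ 44. 108.] 4.9 564.0
[357.  56.] mm [848.  88.] [138. 102.] 0.7 1612.5
grate [[0.729, -0.054], [0.731, -0.194], [0.411, -0.194], [0.41, -0.053]]
board [[0.655, 0.404], [0.655, 0.262], [0.336, 0.266], [0.336, 0.405]]
[[-0.91, 0.41, -0.0], [0.41, 0.91, -0.0], [-0.0, -0.0, -1.0]]
[[325.0, 0.0, 256.0], [0.0, 325.0, 182.0], [0.0, 0.0, 1.0]] [0.373 0.12  0.544] [ 0.3   0.   -0.95] [ 0.26 -0.03  1.72  0.    1.45 -1.31]
```

View pics/mot.png

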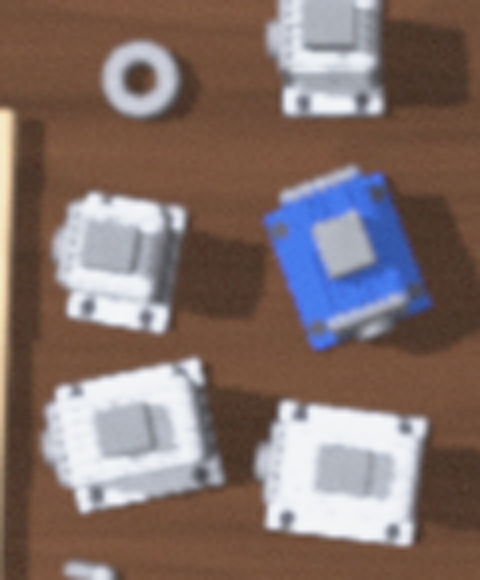

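View pics/w1.png

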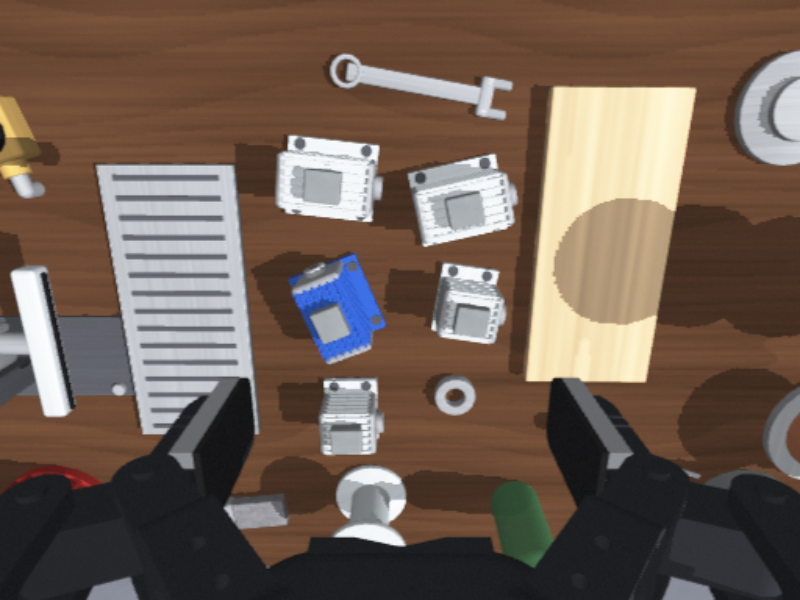

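The crop and the measured footprints agree. C and D are about 106x86 mm including the boss, so they are the long ones. A and B are about 80 mm, so they are short. Only two long motors are present. In the wrist view, D is at (327,180) and C at (463,200). Next I'll measure heights from two views and look at the gun and valve.

```bash
cat >> h.py <<'E'
from scipy.spatial.transform import Rotation as R
def Q(yaw): return (R.from_euler('z',yaw,degrees=True)*R.from_quat([0,1,0,0])).as_quat()
def ld(n): d=np.load(f"pics/{n}.npz"); return d["K"],d["V"]
E
python3 - <<'E'
from h import *
T=ld("top0");W=ld("w1");S=ld("scene0"); s=1.5625
for n,a,b,c in (("Cbox",(155*s+126*s/4,80*s+430*s/4),(464,211),None),("Dbox",(155*s+346*s/4,80*s+470*s/4),(322,186),None),
  ("grate near-left",(438,320),(235,165),(391,287)),("grate near-right",(525,321),(97,165),(342,281)),("board near-right",(241,363),(552,87),(551,327)),("board far-right",(248,168),(527,381),(495,457))):
    rs=[ray(np.array(p)/s,*k) for p,k in ((a,T),(b,W),(c,S)) if p is not None]
    p,r=tri(rs); print(n,p.round(4),np.round(r,4))
for i,(p,y) in enumerate((([0.42,-0.34,0.36],-90),([0.42,-0.26,0.36],-90))):
    bot.reach(p,Q(y)); f,K,V=cam("wrist"); np.savez(f"pics/g{i}.npz",f=f,K=K,V=V); save(cv2.resize(f,(800,600)),f"pics/g{i}.png"); print((-V[:3,:3].T@V[:3,3]).round(3))
E
```

```text
Cbox [0.4473 0.1763 0.0886] [0.0017 0.0017]
Dbox [0.4276 0.0457 0.0571] [0.0018 0.0018]
grate near-left [ 0.4103 -0.0485  0.0472] [0.0021 0.0107 0.0087]
grate near-right [ 0.411  -0.1879  0.0087] [0.0066 0.0038 0.0097]
board near-right [0.3363 0.2709 0.0104] [0.0035 0.0027 0.0049]
board far-right [0.6564 0.2667 0.0158] [0.0038 0.0018 0.0027]
[ 0.421 -0.262  0.485]
[ 0.42  -0.182  0.485]
```

View pics/g0.png

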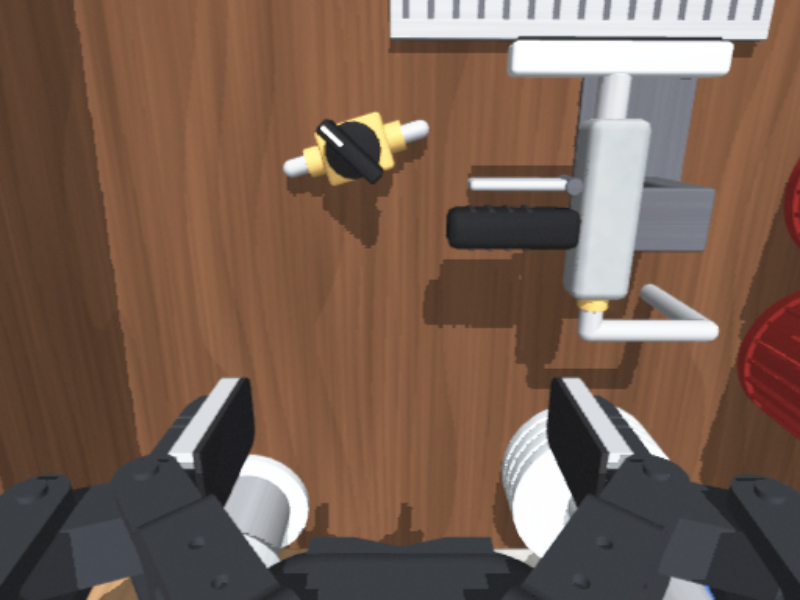

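View pics/g1.png

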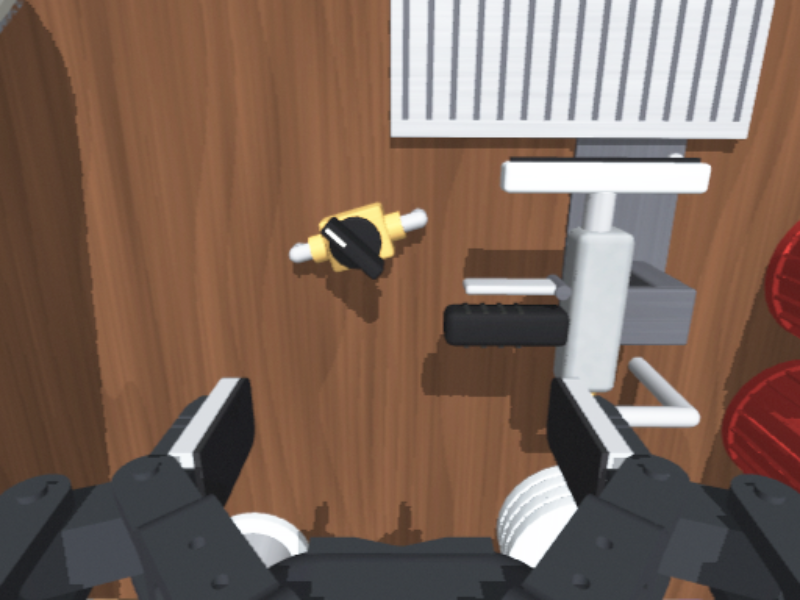

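g0/g1 show the valve knob bar running from (322,126) to (376,177) in g0. The trigger bar is at (515,184) with the black grip behind it at (513,228), and the gun body starts at x=580. The grate's near corner is at (391,39) in g0 and (391,137) in g1.

Run:
```python
from h import *
s=1.5625;A=ld("g0");B=ld("g1");T=ld("top0")
def blob(n,fn):
    f=np.load(f"pics/{n}.npz")["f"]; return fn(cv2.cvtColor(f,cv2.COLOR_RGB2HSV))
for n,a,b,t in (("knobA",(322,126),(330,224),None),("knobB",(376,177),(377,272),None),("trig end",(470,184),(465,285),(611,278)),("grip end",(449,227),(446,325),None),
 ("grip back",(515,248),(508,344),None),("trig front",(515,178),(508,280),None),("body-x edge",(580,215),(568,310),None),("grate c",(391,39),(391,137),(525,321)),("nozzle front l",(510,42),(502,163),None)):
    rs=[ray(np.array(p)/s,*k) for p,k in ((a,A),(b,B),(t,T)) if p]
    p,r=tri(rs);print(n,p.round(4),np.round(r,4))
z=lambda p,k,h:onz(np.array(p)/s,*k,h).round(4)[:2]
print("knob@.074",z((322,126),A,.074),z((376,177),A,.074),z((330,224),B,.074),z((377,272),B,.074))
print("gripback@.10",z((515,248),A,.1),z((508,344),B,.1),"trigfront@.112",z((515,178),A,.112),z((508,280),B,.112))
print("trigend@.11",z((470,184),A,.112),z((465,285),B,.112),"body@.1",z((580,215),A,.11),z((568,310),B,.11))
# knob mask: black pixels near
for n,k in (("g0",A),("g1",B)):
    f=np.load(f"pics/{n}.npz")["f"].max(2); m=np.zeros_like(f); 
    y0=60 if n=="g0" else 125
    m[y0:y0+70,195:255]=f[y0:y0+70,195:255]<62
    c=max(cv2.findContours(m,0,cv2.CHAIN_APPROX_NONE)[0],key=cv2.contourArea)
    w=np.array([onz(p[0],*k,.074)[:2] for p in c],np.float32)*1000; print("knob",cv2.minAreaRect(w))
for y in (-90,-100,-78): print(kinematics.solve_ik([0.45,0.18,0.04],Q(y)).round(2))
print(kinematics.solve_ik([0.52,-0.36,0.1],Q(180)).round(2),kinematics.solve_ik([0.52,-0.36,0.1],Q(0)).round(2))
```

```text
knobA [ 0.3598 -0.2637  0.054 ] [0.0016 0.0016]
knobB [ 0.4018 -0.3033  0.0646] [0. 0.]
trig end [ 0.4745 -0.3056  0.0968] [0.0005 0.0012 0.0017]
grip end [ 0.4588 -0.3371  0.1021] [0.0001 0.0001]
grip back [ 0.5099 -0.3531  0.1035] [0.0001 0.0001]
trig front [ 0.5082 -0.301   0.0949] [0.0001 0.0001]
body-x edge [ 0.5638 -0.331   0.0833] [0.0005 0.0005]
grate c [ 0.4126 -0.1935  0.0123] [0.0011 0.001  0.0019]
nozzle front l [ 0.4961 -0.2087  0.1038] [0.0002 0.0002]
knob@.074 [ 0.3611 -0.2637] [ 0.4022 -0.3024] [ 0.3642 -0.2598] [ 0.4021 -0.3006]
gripback@.10 [ 0.5107 -0.354 ] [ 0.5108 -0.3547] trigfront@.112 [ 0.5043 -0.2993] [ 0.5044 -0.2958]
trigend@.11 [ 0.472  -0.3036] [ 0.4715 -0.2998] body@.1 [ 0.5548 -0.3265] [ 0.5538 -0.321 ]
knob ((381.8325500488281, -283.1255798339844), (44.71099090576172, 51.991764068603516), 85.091064453125)
knob ((386.1236267089844, -277.5027160644531), (41.25751495361328, 60.6130256652832), 44.32058334350586)
[ 0.38  0.45  2.08 -0.    0.61  0.38]
[ 0.38  0.45  2.08 -0.    0.61  0.55]
[ 0.38  0.45  2.08 -0.    0.61  0.17]
[-0.61  0.53  1.73 -0.    0.88  0.96] [-0.61  0.53  1.73 -0.    0.88 -2.18]
```

```bash
cat >> h.py <<'E'
def pick(x,y,yaw,base=0.0,zg=0.038):
    hand.move_gripper(0.085)
    bot.reach([x,y,0.2],Q(yaw)); bot.servo_line([x,y,base+zg],velocity=0.12)
    hand.move_gripper(0.03,70); o=get_obs(); print("grip",o["gripper_width"],o["grip_force"],o["wrist_force"].round(1))
    bot.servo_line([x,y,0.2],velocity=0.12); o=get_obs(); print("lifted",o["gripper_width"],o["grip_force"],o["wrist_force"].round(1),o["time_s"])
def place(x,y,yaw,base,zg=0.038):
    bot.reach([x,y,0.2],Q(yaw)); bot.servo_line([x,y,base+zg+0.012],velocity=0.15); bot.servo_line([x,y,base+zg+0.001],velocity=0.03)
    print("down",get_obs()["wrist_force"].round(1)); hand.move_gripper(0.085); bot.servo_line([x,y,0.2],velocity=0.12); print(get_obs()["time_s"])
E
python3 - <<'E'
from h import *
pick(0.4275,0.047,-96.5); place(0.495,-0.118,-90,0.012)
pick(0.447,0.181,-78); place(0.65,-0.118,-90,0.012)
bot.reach([0.45,0.0,0.38],Q(-90)); f,K,V=cam("wrist"); np.savez("pics/w2.npz",f=f,K=K,V=V); save(cv2.resize(f,(800,600)),"pics/w2.png")
f,K,V=cam("top"); np.savez("pics/top1.npz",f=f,K=K,V=V); save(cv2.resize(f,(800,600)),"pics/top1.png")
E
```

```text
grip 0.05127619680630703 73.57021450996399 [-2.2  0.4  8.2]
lifted 0.05153317681692695 74.01842594146729 [ 0.3 -0.5 -7.6] 9.1833
down [ 0.3  0.1 -7.2]
13.3333
grip 0.05159270814422639 73.52199912071228 [ 1.  -0.8  8.3]
lifted 0.05131098450260964 73.92086148262024 [-0.8  0.3 -7.5] 18.1167
down [-1.3  0.3 -2.5]
22.8833
```

View pics/top1.png

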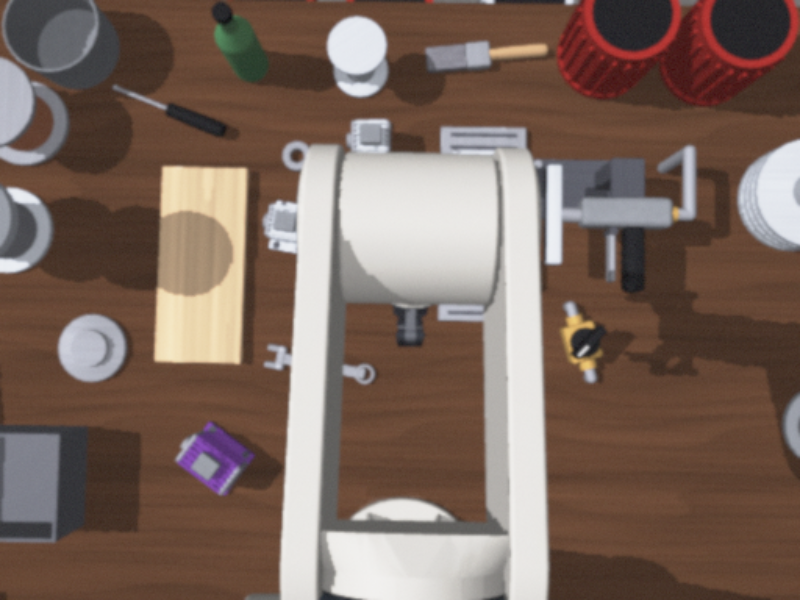

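The arm hides the grate in this picture. I'll move above the gun and look again.

Run:
```python
from h import *
hand.move_gripper(0.085); bot.reach([0.50,-0.3305,0.22],Q(180))
a,K,V=cam("scene"); np.savez("pics/s2.npz",f=a,K=K,V=V); b,K,V=cam("top"); np.savez("pics/t2.npz",f=b,K=K,V=V)
save(np.hstack([cv2.resize(a[140:300,90:290],(400,320)),cv2.resize(b[60:220,250:450],(400,320))]),"pics/c2.png"); print(get_obs()["position"],get_obs()["time_s"])
```

```text
[ 0.50062055 -0.32969548  0.22079822] 25.8167
```

View pics/c2.png

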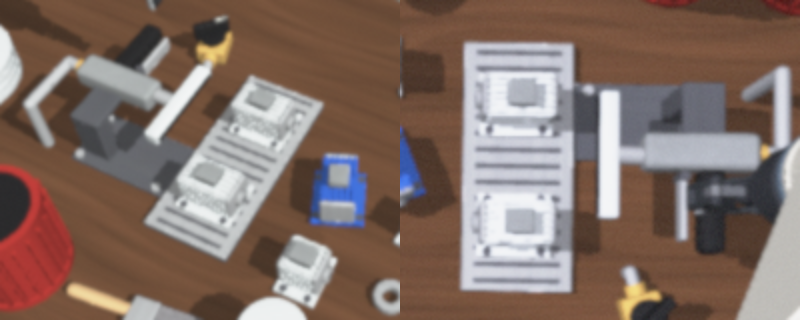

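Both long motors stand upright and centred on the grate, at crop pixels (520,95) and (520,225). Now I'll squeeze.

Run:
```python
from h import *
K,V=ld("s2"); print("tips in scene crop", (proj([0.5,-0.33,0.204],K,V)-[90,140])*2)
bot.servo_line([0.50,-0.3305,0.101],velocity=0.08); o=get_obs(); print(o["position"],o["wrist_force"].round(1))
for i in range(2):
    hand.move_gripper(0.03,35); bot.dwell(0.5); o=get_obs(); print("sq",o["gripper_width"],o["grip_force"],o["wrist_force"].round(1))
    if i==0:
        f,K,V=cam("scene"); save(cv2.resize(f[120:300,90:330],(800,600)),"pics/sq.png")
        if not 0.038<o["gripper_width"]<0.047: print("CHECK"); break
    hand.move_gripper(0.085); bot.dwell(0.5); o=get_obs(); print("rel",o["gripper_width"],o["wrist_force"].round(1),o["time_s"])
```

```text
tips in scene crop [130.96170742   3.12847251]
[ 0.50029851 -0.33067754  0.10151178] [-0.8 -0.2 -1.1]
sq 0.04257347107117339 36.321119925705716 [-2.8 -0.8  6. ]
rel 0.08482411044831688 [-0.1 -0.3 -0.8] 29.4583
sq 0.04266082736301407 36.454460737877525 [-2.8 -0.6  5.9]
rel 0.08477941853341985 [ 0.9 -0.1 -0.4] 31.4167
```

View pics/sq.png

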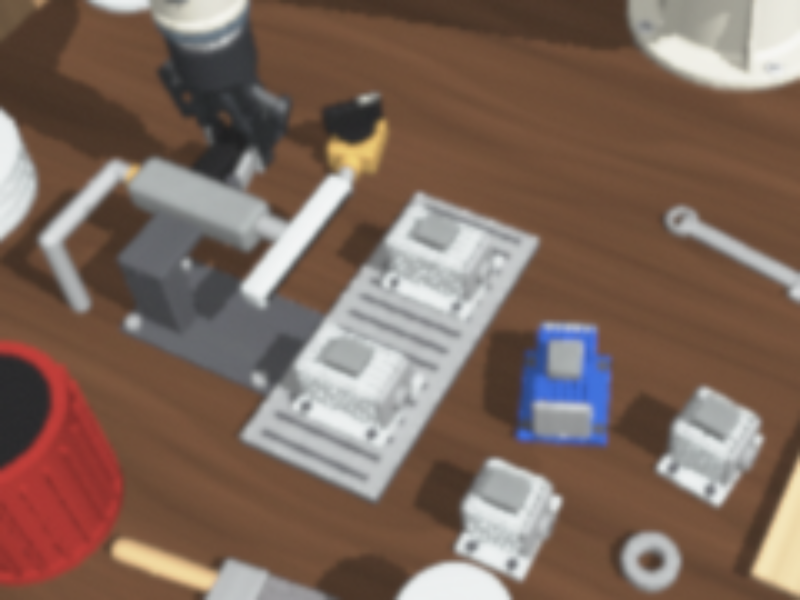

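Both squeezes closed to 42.6 mm, which is the squeezed width, and the picture shows both motors upright on the grate. Next is the valve.

Run:
```python
from h import *
s=1.5625
for n,p in (("g0",(353,150)),("g1",(355,242))): print(onz(np.array(p)/s,*ld(n),.05).round(4))
bot.servo_line([0.50,-0.3305,0.22],velocity=0.15)
bot.reach([0.382,-0.33,0.24],Q(-90)); f,K,V=cam("wrist"); np.savez("pics/v.npz",f=f,K=K,V=V)
u=proj([0.382,-0.283,0.074],K,V).round().astype(int); print(u)
t,Kt,Vt=cam("top")
x0,y0=u[0]-75,max(u[1]-75,0); print("origin",x0,y0)
save(np.hstack([cv2.resize(f[y0:y0+150,x0:x0+150],(450,450)),cv2.resize(t[60:210,250:360],(330,450))]),"pics/v.png")
for a in (-45,-100,-160,-175): print(kinematics.solve_ik([0.382,-0.283,0.063],Q(a)))
```

```text
[ 0.3824 -0.2827  0.05  ]
[ 0.3821 -0.2802  0.05  ]
[255 115]
origin 180 40
[-6.40766588e-01  4.01120984e-01  2.08809616e+00 -4.44089210e-16
  6.52375508e-01 -1.42616475e+00]
[-6.40766588e-01  4.01120984e-01  2.08809616e+00 -4.44089210e-16
  6.52375508e-01 -4.66233663e-01]
[-6.40766588e-01  4.01120984e-01  2.08809616e+00 -4.44089210e-16
  6.52375508e-01  5.80963888e-01]
[-6.40766588e-01  4.01120984e-01  2.08809616e+00 -4.44089210e-16
  6.52375508e-01  8.42763276e-01]
```

View pics/v.png

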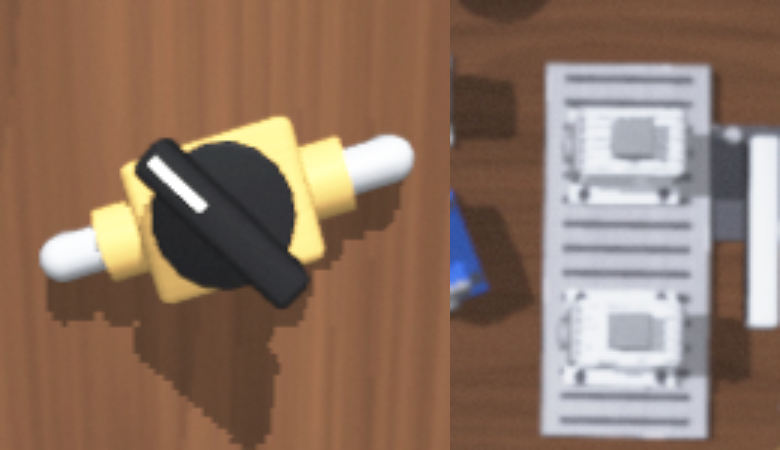

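The knob bar runs from (157,155) to (293,290) in the crop, which is -45° about (0.382,-0.283). The motors are still on the grate. I'll turn the knob clockwise until torque shows the stop.

Run:
```python
from h import *
c=[0.382,-0.283]
hand.move_gripper(0.05); bot.reach([*c,0.14],Q(-45)); bot.servo_line([*c,0.064],velocity=0.08)
print(get_obs()["wrist_force"].round(1)); hand.move_gripper(0.0,40); o=get_obs(); print(o["gripper_width"],o["wrist_force"].round(1),o["ft_torque"].round(3))
a=-45; n=0
while a>-185:
    a-=6; bot.reach([*c,0.064],Q(a)); o=get_obs(); tz=o["ft_torque"][2]; print(a,o["ft_torque"].round(2),o["wrist_force"].round(1),round(o["gripper_width"],4))
    if abs(tz)>0.6 or np.linalg.norm(o["wrist_force"])>40: break
f,K,V=cam("top"); np.savez("pics/t3.npz",f=f,K=K,V=V); print(o["time_s"],o["orientation"])
```

```text
[-0.2  0.1  0. ]
0.013274641063035489 [-7.8 -4.4  7.1] [-0.778  1.16   0.035]
-51 [-0.92  1.22 -0.03] [-7.6 -5.4  8.1] 0.0134
-57 [-1.05  1.39 -0.03] [-7.6 -5.8  8. ] 0.0133
-63 [-1.17  1.42 -0.03] [-8.9 -8.3  8.8] 0.013
-69 [-1.38  1.62 -0.  ] [-10.1  -7.7   9.7] 0.0132
-75 [-1.44  1.77  0.01] [-10.5  -8.6   8.7] 0.0134
-81 [-1.53  1.84 -0.04] [-11.1  -8.9   9.1] 0.0131
-87 [-1.66  1.95 -0.04] [-12.2  -9.8   9.6] 0.0135
-93 [-1.73  2.07 -0.07] [-12.6 -10.2   9.8] 0.0133
-99 [-1.74  2.18 -0.02] [-13.2  -9.2  10.6] 0.0133
-105 [-1.79  2.33 -0.04] [-14.4 -10.5  11.4] 0.0135
-111 [-1.72  2.32  0.8 ] [-15.4  -8.6  11.7] 0.0133
39.375 [ 8.23313468e-01  5.67584080e-01 -1.79430667e-03 -1.64296770e-04]
```

The stop came at about -108°, where torque jumped to 0.8 N m. I'll release, then check the knob and where the motors are.

Run:
```python
from h import *
bot.reach([0.382,-0.283,0.064],Q(-113)); print(get_obs()["ft_torque"].round(2))
hand.move_gripper(0.05); bot.servo_line([0.382,-0.283,0.15],velocity=0.15)
bot.reach([0.382,-0.33,0.24],Q(-90)); f,K,V=cam("wrist")
t,Kt,Vt=cam("top"); np.savez("pics/t4.npz",f=t,K=Kt,V=Vt)
save(np.hstack([cv2.resize(f[40:190,180:330],(450,450)),cv2.resize(t[60:210,250:360],(330,450))]),"pics/v2.png"); print(get_obs()["time_s"])
```

```text
[-1.64  2.35  1.56]
41.4667
```

View pics/v2.png

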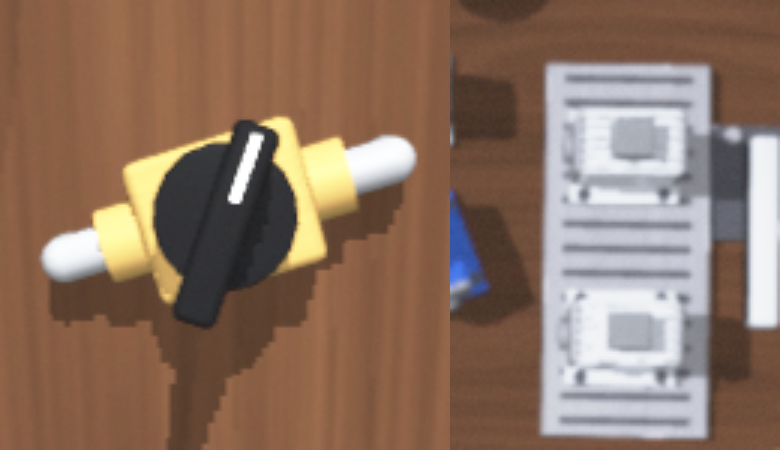

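The knob bar now stands across the pipe, so the valve is shut. The motors haven't moved. Next they go to the board.

Run:
```python
from h import *
bot.servo_line([0.45,-0.2,0.24])
pick(0.495,-0.118,-90,0.012); place(0.416,0.335,-90,0.018)
pick(0.65,-0.118,-90,0.012); place(0.576,0.335,-90,0.018)
bot.reach([0.40,-0.12,0.35],Q(-90))
a,_,_=cam("scene"); b,K,V=cam("top"); np.savez("pics/t5.npz",f=b,K=K,V=V)
save(np.hstack([cv2.resize(a[180:330,210:410],(400,300)),cv2.resize(b[70:250,80:280],(400,300*400*180//(200*360)))[:300]]),"pics/c5.png"); print(get_obs()["time_s"])
```

```text
grip 0.05107255092188223 74.35594081878662 [-2.4  0.3  7. ]
lifted 0.0510856427839519 74.02748823165894 [-0.7 -0.2 -7. ] 46.7333
down [ 1.  -0.5 -7.3]
51.7417
grip 0.05123285122426619 75.69241404533386 [-0.5  0.4  4.5]
lifted 0.05144517421424791 74.1734254360199 [-0.5  1.6 -7.2] 57.0167
down [-0.1  0.5 -6.2]
62.025
63.975
```

View pics/c5.png

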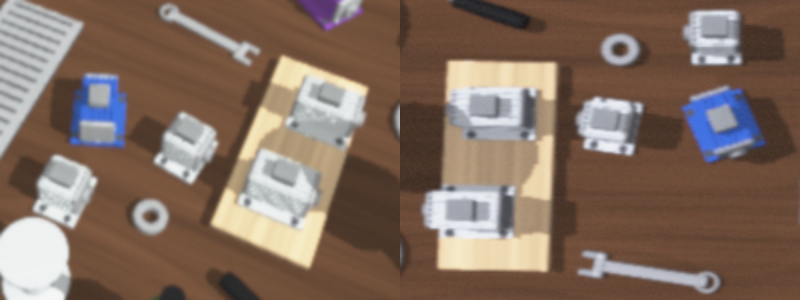

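The lower motor was knocked about 3 cm towards +y after I placed it. I'll measure both on the board.

Run:
```python
from h import *
K,V=ld("t5")
def w(p): return onz(np.array([80+(p[0]-400)/2,70+p[1]*180/300*(300/(300*400*180//(200*360)))]),K,V,.022)[:2]
h=300*400*180//(200*360); print(h)
for n,ps in (("low",[(430,235),(513,235)]),("up",[(455,137),(535,137)]),("board",[(447,62),(556,63),(549,270),(438,268)])): print(n,[w(p).round(3).tolist() for p in ps],np.mean([w(p) for p in ps],0).round(3))
```

```text
300
low [[0.388, 0.416], [0.389, 0.311]] [0.388 0.363]
up [[0.537, 0.389], [0.539, 0.287]] [0.538 0.338]
board [[0.653, 0.403], [0.653, 0.263], [0.337, 0.264], [0.338, 0.404]] [0.495 0.333]
```

The lower motor is near (0.426, 0.361). That is within limits but overhangs the board edge slightly, so I'll re-centre it.

Run:
```python
from h import *
pick(0.426,0.361,-90,0.018); place(0.420,0.335,-90,0.018)
bot.reach([0.40,-0.12,0.35],Q(-90)); bot.dwell(0.5)
a,_,_=cam("scene"); b,K,V=cam("top")
save(np.hstack([cv2.resize(a[80:330,90:410],(480,375)),cv2.resize(b[70:250,80:240],(320,360)).copy() if 0 else cv2.resize(b[70:250,80:240],(320,375))]),"pics/c6.png"); print(get_obs()["time_s"])
```

```text
grip 0.051168851409462396 74.92528080940247 [-1.2 -0.4  6.4]
lifted 0.05131362094091606 74.01991367340088 [ 0.4 -1.2 -8.5] 69.1333
down [ 0.3  0.1 -7.6]
72.7083
75.0583
```

View pics/c6.png

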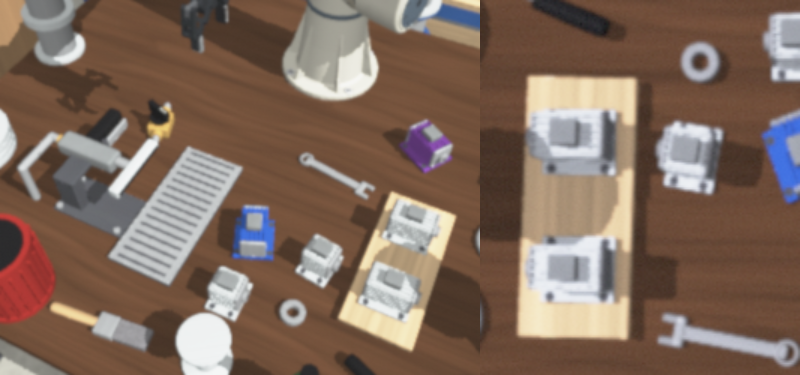

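Both long motors are upright and centred on the board. The short motors are where they started, the gun is free and the arm is clear. I'll hand in.

```bash
python3 -c "
from h import *
print(hand_in())"
```

```text
the job is handed in; nothing more can be done
None
```

I've handed the job in: both long motors present got their two blasts on the grate, the air valve is shut at its stop, and the motors stand on the plywood board; the hand-in did not return a verdict.

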